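Unclamp and open a thermal cycler's heated lid and hold it up

ROBOT

A 7-joint arm with a two-finger parallel gripper is mounted at the origin on the work surface. World frame = base frame: x ahead of the robot, y to its left, z up, the work surface at z = 0. Lengths are in m, angles in rad, forces in N, time in s.
With the tool pointing down it reaches from about 0.4 to 0.9 m from the base axis. Payload 5.6 kg.
Tool frame: the origin (TCP) lies midway between the tips of the shut fingers; the grasp point (between the pads) lies 19 mm behind it; z points along the fingers, y is the line along which they close (so a half turn about z gives the same grasp; the last joint's range is limited). The gripper opens to 92 mm and grips with 3 to 60 N. Pads are 20 mm wide; open, the fingers measure 128 mm over their backs; the gripper's body (75 mm by 189 mm) begins 69 mm behind the grasp point.
Start: joints at [-1.248, 0.468, -0.012, 1.603, 0.006, 1.071, -0.056], TCP at [0.233, 0.607, 0.215] pointing down, gripper open.
Joint ranges: [-2.53, 2.53], [-0.31, 2.02], [-1.57, 1.55], [0.28, 2.44], [-1.29, 4.43], [0.15, 1.84], [-2.92, 2.92]. Speed limits (rad/s): [2.57, 2.57, 3.14, 3.14, 3.14, 3.14, 3.14].

INTERFACE

Orientations are given as a 3x3 rotation matrix whose columns are the frame's x, y, z axes.
In Python, from station import env, effector, solver, viewer, workorder, search_frame, tip_of gives the robot as it stands. Calls block until the motion is done:
- env.reach(position, orientation): joint-space move of the TCP to a pose.
- env.movel(position, frame=None, rate=0.15): straight line of the TCP; frame=None keeps the orientation; rate is the mean speed in m/s.
- env.goto_joints(angles): joint-space move.
- effector.release() and effector.grasp(squeeze=None): open the fingers fully, or close them until they stop; squeeze is the grip in N (None keeps the last).
- env.pause(seconds).
- solver.inverse_kinematics(position, orientation): joint angles nearest the present ones, or None.
- env.sense(): the state.
- viewer.read_camera(name): name is "side" or "top"; returns (picture, depth): 480x640x3 uint8, red, green, blue; 480x640 float32, m along the optical axis (not along the pixel's ray), 0 where there is no reading.
- viewer.camera_info(name): a dict with "intrinsics" (3x3 intrinsics, pixels), "dist_coeffs" ([k1, k2, p1, p2, k3] as OpenCV has them; the pictures are not rectified), "eye" and "rotation" of the camera in the world. Camera axes: x right, y up, looking along -z (the intrinsics and any distortion apply to the point x, -y, -z); pixel columns grow to the right and rows downward; lengths in m; the calibration is good to about 2 mm. A picture is of the moment at which its call begins. camera_info takes no time and is no camera call.
A pose or a line that the arm cannot do raises env.PlanningError and nothing moves.
- workorder.finish_job(): hands the job in; it is judged then, once.
Trained networks look in the newest picture that a camera, given by its name, has taken for a name from the list of things; names that differ only in an ending like _2 or _b are one class to them, and where a whole thing is asked for, a point or a joint stands for the part that bears it (a point fixed in the world has none). Each returns a list of dicts, best first, with "score" (0 to 1); they miss things now and then, are a little off and sometimes report something else, mostly with a low value. They report only what shows in the picture. A call takes as long as a camera call.
- search_frame(camera, name): "at" ([x, y, z] in m, in world coordinates, good to about 4 mm: the middle of the surface that is visible of it).
- tip_of(camera, name): "at" ([x, y, z] in m, in world coordinates, good to about 4 mm: a listed point, or the origin of a listed thing).
The state is a dict: "t": time; "joint_positions": joint angles; "joint_velocities": joint speeds; "tau": joint torques, N m; "ee_pos": TCP position; "tcp_rot": TCP orientation; "wrist_force": force on the tool from outside, world axes, zero at the start; "moment": the same for the moment, N m; "gripper_width": finger opening in m; "grasp_force": force on a finger pad.
Only numpy, scipy, OpenCV 4.12 (cv2) and the standard library are available. Lean on these libraries where they do the work, as an engineer would, in place of code of your own. Each camera call takes 0.05 s, during which the arm holds its last target. There are 200 camera calls.

TASK

The run on the thermal cycler is over: first take the pressure off its lid by turning the T-shaped knob on top anticlockwise until it clicks past its detent. Then take the upright grip of the latch at the lid's front edge, pull it sideways to the right (as seen from the robot) against its spring so that the catch comes off the stud, lift the lid by it to about 35 degrees and finish still gripping and holding the lid steady there, because it has no stay and would fall shut. Leave the other things on the bench where they are.

Things in the scene. Friction and masses are not known exactly. Their poses are not given: they have to be found in the camera images.
- cycler: Fixed off-white bench thermal cycler, 360 mm deep (x), 200 wide (y), 166 high at the shut lid's top (knob: 212). Origin on the bench; the housing runs from own x = -200 mm (front, towards the robot: sloped control panel, 60 to 106 mm high) to +160 mm. Own y points left as seen from the robot. The lid's hinge axis runs along own y at own x = +125, z = 148 mm.
- lid: Off-white hood, 188 (x) by 172 (y) by 36 mm, 0.6 to 1 kg with all it carries, top 166 mm above the bench when shut; its front edge at cycler x = -75 mm, with a nose on to x = -109 mm (top at 156 mm). Carries knob and latch. Origin on the hinge axis; axes parallel to the cycler's when shut; turns about own y.
- lid_hinge (a joint): Lid angle in rad: 0 shut, grows as the front rises, stop at 1.25. No stay: the lid falls shut from any angle when let go. While the latch is home the lid cannot rise.
- knob (a joint): Pressure knob's turn in rad, anticlockwise from above; stops at 0 (clamped) and 1.4. Starts at 0 to 0.25. A sprung detent resists from about 0.4 to 0.75 (up to about 0.2 N m) and springs back if let go; past 0.75 it snaps on by itself to 1.05 or more when let go: released. At 0 the grip bar lies along the cycler's own y; at q it is turned by q anticlockwise from that.
- knob_grip (a point): On the knob's upright axis at cycler x = +10, y = 0, z = 200 mm, inside the grip bar: 12 mm thick, 54 long, from 180 to 212 mm above the bench, on a round black skirt of 31 mm radius (top at 180 mm; grey collar below it 36 mm radius). Turns with the knob: own y along the bar, z up.
- latch: The latch, sliding part of the lid: the upright black grip and a dark steel plate with a forked end under the lid's nose. Origin in the middle of the grip's underside, at cycler x = -125, y = 0, z = 136 mm when home and shut; axes as the lid's.
- latch_slide (a joint): Travel of the sliding latch in m: 0 home (its fork grips the stud's neck, lid locked), grows as it is pulled to the cycler's own -y (right, seen from the robot), stop at 0.018. The fork is clear of the stud's head from about 0.011. Spring: about 4 N at home, 10 N at the stop; it slides back when let go.
- latch_grip (a point): Middle of the latch's upright grip: black block 14 mm thick (own y), 24 (own x), 46 high, at cycler x = -125, y = 0 with the latch home, from 136 to 182 mm above the bench with the lid shut (point at 165). Free all round but for the lid's nose 4 mm behind it. Moves with the latch and, 250 mm from the hinge, in an arc with the lid, whose axes it shares.
- stud_top (a point): Top of the steel striker stud on the cycler's front sill, under the lid's nose, at cycler x = -93, y = 0, z = 145 mm: round head 20 mm across on an 8 mm neck. Fixed.
- wash_bottle: Bystander: white plastic wash bottle, 62 mm across, 190 mm high with a bent spout, standing on the left of the cycler. Origin: centre of its underside.
- tube_rack: Bystander: grey rack of small tubes, 75 x 110 x 42 mm, on the right of the cycler. Origin: centre of its underside.
- jar_a: Bystander: sample jar with screw cap, 47 mm across, 73 mm high. Origin: centre of its underside.
- jar_b: Bystander: a second such jar.
- tip_box: Bystander: pipette tip box, 89 x 126 x 76 mm. Origin: centre of its underside.
- notebook: Bystander: closed notebook, 130 x 185 x 18 mm. Origin: centre of its underside.
- marker: Bystander: marker pen, 140 mm long, 13 mm thick, lying on the notebook along its own y. Origin: under its middle.

How it is judged:
By the outcome, as a careful person would: the job done as asked, in the order asked, and still so for the second after the job is handed in, while the arm keeps its last pose, push and grip.
It also fails if it takes over 48 s, if anything falls off the work surface, if the arm or the gripper's body presses on something with over 40 N, if the wrist force passes 120 N, or if a joint passes its speed limit or range.

## Working session

There is one attempt and no reset: what is moved stays moved. The work goes in short steps, each a Python script; the robot and the scene stay as the last script left them, time stands still between calls to the robot, and variables do not carry over. Pictures are saved under pics/ and viewed, at most 10 in all, crops included, and the job is handed in when it is done.

```bash
ls; mkdir -p pics
python3 - <<'E'
from station import *
import cv2,numpy as np
for c in("top","side"):
    p,d=viewer.read_camera(c); cv2.imwrite(f"pics/{c}0.png",p[:,:,::-1]); np.save(f"pics/{c}0.npy",d)
    i=viewer.camera_info(c); print(c,np.round(i["eye"],3),np.round(i["rotation"],3).tolist(),np.round(i["intrinsics"],1).tolist(),i["dist_coeffs"])
    for n in("cycler","lid","knob_grip","latch_grip","latch","stud_top","wash_bottle","tube_rack","jar_a","tip_box","notebook"):
        print(n,[(np.round(r["at"],3).tolist(),round(r["score"],2)) for r in tip_of(c,n)[:2]])
s=env.sense();print(s["t"],s["ee_pos"],s["tcp_rot"])
E
```

```text
pics
top [ 0.485 -0.022  1.43 ] [[0.001, 0.999, -0.035], [-1.0, 0.0, -0.007], [-0.007, 0.035, 0.999]] [[592.2, 0.0, 319.3], [0.0, 592.2, 232.7], [0.0, 0.0, 1.0]] [0.05732012 0.         0.         0.         0.        ]
cycler []
lid [([0.717, 0.144, 0.151], 0.77), ([0.466, 0.13, 0.134], 0.73)]
knob_grip [([0.6, 0.137, 0.2], 0.57), ([0.474, 0.456, -0.003], 0.53)]
latch_grip [([0.463, 0.13, 0.17], 0.64)]
latch [([0.468, 0.131, 0.137], 0.68)]
stud_top [([0.493, 0.129, 0.141], 0.83)]
wash_bottle [([0.535, 0.292, -0.001], 0.75), ([0.462, 0.131, 0.167], 0.68)]
tube_rack [([0.622, -0.025, -0.002], 0.94)]
jar_a [([0.441, 0.396, -0.0], 0.95), ([0.474, 0.454, -0.003], 0.79)]
tip_box [([0.549, -0.488, 0.004], 0.55)]
notebook [([0.347, -0.384, 0.0], 0.71)]
side [ 0.02  -0.681  0.866] [[0.767, 0.427, -0.478], [-0.641, 0.501, -0.581], [-0.009, 0.752, 0.659]] [[488.7, 0.0, 321.5], [0.0, 488.7, 238.2], [0.0, 0.0, 1.0]] [-0.05470043  0.          0.          0.          0.        ]
cycler [([0.593, 0.136, 0.002], 0.64)]
lid [([0.712, 0.138, 0.148], 0.64)]
knob_grip [([0.6, 0.138, 0.202], 0.83), ([0.465, 0.131, 0.163], 0.71)]
latch_grip [([0.464, 0.13, 0.168], 0.68)]
latch [([0.467, 0.13, 0.136], 0.83)]
stud_top [([0.498, 0.128, 0.141], 0.95), ([0.441, 0.397, 0.002], 0.7)]
wash_bottle [([0.529, 0.292, 0.0], 0.79)]
tube_rack [([0.622, -0.027, -0.001], 0.94), ([0.443, 0.398, 0.002], 0.26)]
jar_a [([0.44, 0.398, 0.004], 0.9), ([0.474, 0.451, -0.004], 0.68)]
tip_box [([0.553, -0.483, 0.0], 0.65)]
notebook [([0.346, -0.387, -0.004], 0.91)]
1.2 [0.23252943 0.60699131 0.21457563] [[-9.33827989e-01  3.57722355e-01  5.92309870e-05]
 [ 3.57722357e-01  9.33827990e-01  2.34567354e-05]
 [-4.69205549e-05  4.30928043e-05 -9.99999998e-01]]
```

```bash
cat > cam.py <<'E'
import cv2,numpy as np
from station import *
def cloud(c,d):
    i=viewer.camera_info(c); v,u=np.nonzero(d>0)
    n=cv2.undistortPoints(np.stack([u,v],1).astype(float)[:,None],np.array(i["intrinsics"]),np.array(i["dist_coeffs"]))[:,0]
    z=d[v,u]; P=np.stack([n[:,0]*z,-n[:,1]*z,-z],1)
    return P@np.array(i["rotation"]).T+np.array(i["eye"])
def rect(P,c,r,z0,z1):
    m=(np.hypot(*(P[:,:2]-c).T)<r)&(P[:,2]>z0)&(P[:,2]<z1); Q=P[m]
    w=cv2.minAreaRect((Q[:,:2]*1000).astype(np.float32)); return m.sum(),np.round(w[0],1),np.round(w[1],1),round(w[2],1),np.round(np.median(Q[:,2]),4)
E
python3 - <<'E'
from cam import *
for c in("top","side"):
    P=cloud(c,np.load(f"pics/{c}0.npy"))
    for n,a in(("bar",((.6,.137),.045,.2,.23)),("grip",((.464,.13),.03,.172,.2)),("lidtop",((.62,.137),.2,.158,.170))):
        try: print(c,n,*rect(P,*a))
        except Exception as e: print(c,n,e)
a=cv2.imread("pics/top0.png");b=cv2.imread("pics/side0.png")
cv2.imwrite("pics/both.png",np.vstack([cv2.resize(x,(800,600))[y:y+300] for x,y in((a,150),(b,150))]))
E
```

```text
top bar 162 [600.  133.1] [12.3 53.7] 12.8 0.2121
top grip 79 [466.  126.5] [23.3 15.7] 0.6 0.1807
top lidtop 6174 [616.2 142.4] [238.3 300.4] 74.1 0.1655
side bar 126 [600.1 133.1] [15.9 55.5] 14.0 0.2091
side grip 64 [465.2 126.7] [23.9 17.8] 9.9 0.1792
side lidtop 2680 [612.8 141.6] [239.  299.8] 72.9 0.165
```

View pics/both.png

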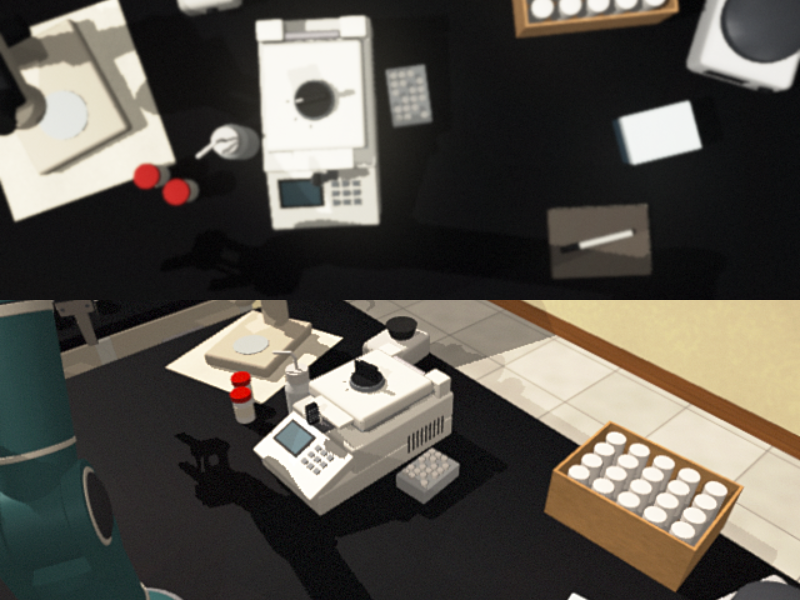

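View pics/side0.png

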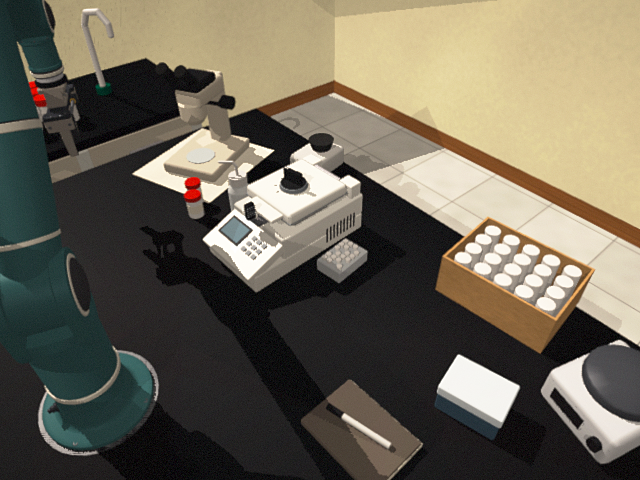

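The pictures show the cycler left of centre: in the stretched composite the knob is at about (315,100) and the latch grip at (325,178), and in the side view they are at (293,180) and (250,210). Depth agrees with the networks and the given sizes (bar 12x54 mm, top at 212 mm). Next I'll refine the yaw and check reachability.

```bash
cat >> cam.py <<'E'
from scipy.spatial.transform import Rotation as R
def down(phi,tilt=0,yaw=0):
    c,s=np.cos(phi),np.sin(phi); M=np.array([[-s,c,0],[c,s,0],[0,0,-1.]])
    ax=np.array([-np.sin(yaw),np.cos(yaw),0]); return R.from_rotvec(ax*tilt).as_matrix()@M
E
python3 - <<'E'
from cam import *
for c in("top","side"):
    P=cloud(c,np.load(f"pics/{c}0.npy"))
    print(c,"lid",*rect(P,(.609,.135),.135,.162,.1695), "bar",*rect(P,(.6,.133),.04,.205,.22))
r=np.radians; yaw=r(3.3)
f=lambda p,M:(lambda q:None if q is None else np.round(q,2).tolist())(solver.inverse_kinematics(p,M))
for o in(0,180):
    for d in(13,40,70,80): print("knob",d+o,f([.6,.133,.184],down(r(d+o))))
    for t in(-20,-10,0): print("latch",o,t,f([.464,.1265,.146],down(yaw+r(90+o),r(t),yaw)))
    for t in(0,10,20,35): print("lift",o,t,f([.505,.12,.29],down(yaw+r(90+o),r(t),yaw)))
E
```

```text
top lid 5012 [604.9 132.8] [255.5 171.3] 3.3 0.166 bar 154 [600.  133.1] [12.3 53.7] 12.8 0.2124
side lid 2334 [589.  130.9] [226.8 172.6] 2.7 0.1652 bar 93 [600.  133.5] [15.9 54.8] 14.0 0.2103
knob 13 [-0.62, 0.46, 0.47, 1.75, -0.24, 0.99, 0.16]
knob 40 [-0.56, 0.45, 0.38, 1.74, -0.19, 0.98, 0.59]
knob 70 [-0.48, 0.44, 0.27, 1.74, -0.14, 0.98, 1.07]
knob 80 [-0.46, 0.44, 0.24, 1.74, -0.12, 0.98, 1.23]
latch 0 -20 [-0.68, 0.13, 0.28, 2.34, 0.23, 0.36, 1.01]
latch 0 -10 [-0.59, 0.19, 0.24, 2.21, 0.01, 0.58, 1.26]
latch 0 0 [-0.52, 0.27, 0.21, 2.08, -0.08, 0.79, 1.37]
lift 0 0 [-0.54, 0.17, 0.27, 1.85, -0.05, 1.13, 1.38]
lift 0 10 [-0.45, 0.27, 0.22, 1.72, -0.09, 1.32, 1.42]
lift 0 20 [-0.39, 0.38, 0.17, 1.6, -0.12, 1.51, 1.44]
lift 0 35 [-0.31, 0.55, 0.12, 1.44, -0.14, 1.76, 1.45]
knob 193 [-1.12, 0.84, 1.34, 1.78, -0.87, 1.27, -2.45]
knob 220 [-1.12, 0.84, 1.34, 1.78, -0.87, 1.27, -1.98]
knob 250 [-0.83, 0.52, 0.76, 1.76, -0.41, 1.03, -1.84]
knob 260 [-0.8, 0.51, 0.72, 1.76, -0.39, 1.02, -1.68]
latch 180 -20 [-0.91, 0.13, 0.53, 2.35, 0.13, 0.35, -2.02]
latch 180 -10 [-0.96, 0.21, 0.67, 2.23, -0.16, 0.58, -1.71]
latch 180 0 [-0.92, 0.32, 0.69, 2.1, -0.28, 0.81, -1.57]
lift 180 0 [-0.91, 0.18, 0.7, 1.87, -0.13, 1.14, -1.67]
lift 180 10 [-0.86, 0.32, 0.73, 1.75, -0.23, 1.34, -1.57]
lift 180 20 [-0.79, 0.45, 0.73, 1.63, -0.29, 1.54, -1.5]
lift 180 35 [-0.7, 0.63, 0.73, 1.47, -0.35, 1.81, -1.43]
```

Run:
```python
from cam import *
def st(n): s=env.sense(); print(n,round(s["t"],2),np.round(s["ee_pos"],4),"F",np.round(s["wrist_force"],1),"M",np.round(s["moment"],2),"w",round(s["gripper_width"],4),"g",round(s["grasp_force"],1))
r=np.radians; K=np.array([.600,.133,0]); p0=r(12.9)
up=lambda z:K+[0,0,z]
env.movel([.233,.607,.34],rate=.3); env.reach(up(.30),down(p0)); env.movel(up(.186),rate=.2); st("at")
effector.grasp(25); st("grip")
for a in np.linspace(0,r(59),8)[1:]:
    env.movel(up(.186),down(p0+a)); st(f"{np.degrees(a):.0f}")
```

```text
at 4.63 [0.6007 0.1333 0.1869] F [0.1 0.8 0.3] M [-0.1   0.04  0.02] w 0.0922 g 0.0
grip 5.82 [0.6016 0.1333 0.1861] F [ 5.1  1.1 -4. ] M [ 0.16 -1.   -0.01] w 0.0116 g 25.0
8 6.12 [0.6019 0.1334 0.1861] F [ 7.   1.  -2.9] M [ 0.23 -1.21 -0.02] w 0.0119 g 25.0
17 6.42 [0.6021 0.1335 0.1861] F [ 6.4  0.9 -4.9] M [ 0.35 -1.37 -0.15] w 0.012 g 25.0
25 6.72 [0.6023 0.1337 0.1861] F [ 6.9  2.8 -5.1] M [ 0.38 -1.48 -0.13] w 0.0119 g 25.0
34 7.02 [0.6026 0.1339 0.1862] F [ 6.9  3.  -5.3] M [ 0.46 -1.7   0.04] w 0.0117 g 25.0
42 7.32 [0.6027 0.1342 0.1861] F [ 8.   2.7 -6.4] M [ 0.61 -1.84  0.12] w 0.0118 g 25.0
51 7.62 [0.603  0.1345 0.1861] F [ 9.2  3.2 -6.4] M [ 0.77 -1.96  0.05] w 0.0121 g 25.0
59 7.92 [0.603  0.1347 0.1861] F [ 9.1  3.7 -6.3] M [ 0.89 -2.08  0.04] w 0.0118 g 25.0
```

Run:
```python
from cam import *
r=np.radians; yaw=r(3.3)
effector.release(); env.movel([.600,.133,.29],rate=.25)
env.reach([.40,.12,.29],down(yaw+r(90)))   # clear of the view, on the latch's side
for c in("top","side"):
    p,d=viewer.read_camera(c); cv2.imwrite(f"pics/{c}1.png",p[:,:,::-1]); P=cloud(c,d)
    for n,a in(("bar",((.6,.133),.045,.205,.22)),("grip",((.464,.13),.03,.172,.19))):
        try: print(c,n,*rect(P,*a))
        except Exception as e: print(c,n,"none")
    print([(np.round(q["at"],3).tolist(),round(q["score"],2)) for q in tip_of(c,"latch_grip")[:2]])
s=env.sense(); print(s["t"],s["ee_pos"],np.round(s["wrist_force"],1))
a=cv2.imread("pics/side1.png")[130:280,160:400]; cv2.imwrite("pics/s1.png",cv2.resize(a,None,fx=3,fy=3))
```

```text
top bar 155 [599.6 132.9] [11.8 53.5] 72.2 0.2119
top grip 80 [465.9 126.7] [23.6 14.9] 1.5 0.1817
[([0.464, 0.13, 0.166], 0.5)]
side bar 98 [599.8 132. ] [14.7 52.8] 66.8 0.2097
side grip 63 [464.6 125.6] [24.3 17.7] 2.8 0.1795
[([0.464, 0.13, 0.163], 0.5)]
10.7333 [0.40108087 0.12004133 0.28970588] [-0.  -0.2 -0.3]
```

View pics/s1.png

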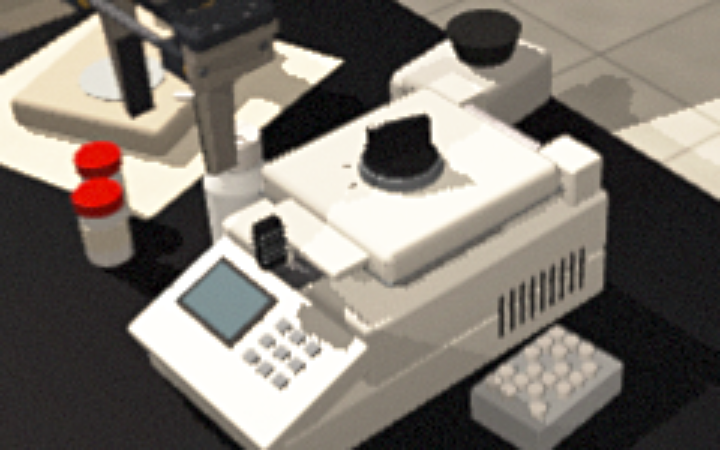

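The knob now sits about 69° (1.20 rad) from clamped, so it's released. The latch grip stands free at about (268,240) in the crop. Next I'll grip it and pull.

Run:
```python
from cam import *
def st(n):
    s=env.sense(); print(n,round(s["t"],2),np.round(s["ee_pos"],4),"F",np.round(s["wrist_force"],1),"M",np.round(s["moment"],2),"w",round(s["gripper_width"],4),"g",round(s["grasp_force"],1)); return s
yaw=np.radians(3.3); ey=np.array([-np.sin(yaw),np.cos(yaw),0])
L=np.array([.463,.1264,.148])
env.reach(L+[0,0,.12],down(yaw+np.pi/2)); env.movel(L,rate=.15); st("at")
effector.grasp(40); s=st("grip"); y0=s["ee_pos"]@ey
for k in range(1,13):
    env.movel(L-ey*.002*k,rate=.05); s=st(k); 
    tr=y0-s["ee_pos"]@ey; f=s["wrist_force"]@ey; print("   travel",round(tr,4),"f",round(f,1))
    if tr>.0148 or f>12: break
```

```text
at 12.06 [0.4635 0.1267 0.1489] F [ 0.6 -0.5 -0.4] M [ 0.08 -0.02 -0.  ] w 0.092 g 0.0
grip 13.22 [0.4629 0.1276 0.148 ] F [-0.9  4.2 -1.3] M [ 1.09  0.08 -0.18] w 0.0138 g 40.0
1 13.47 [0.463  0.1251 0.148 ] F [-0.8  5.  -1.5] M [ 1.27  0.12 -0.14] w 0.0141 g 40.0
   travel 0.0025 f 5.1
2 13.72 [0.4631 0.1233 0.148 ] F [-0.4  5.3 -1.3] M [ 1.43  0.12 -0.12] w 0.0139 g 40.0
   travel 0.0043 f 5.3
3 13.97 [0.4632 0.1215 0.148 ] F [-1.1  6.4 -0.9] M [ 1.54  0.11 -0.13] w 0.0138 g 40.0
   travel 0.0061 f 6.4
4 14.22 [0.4633 0.1197 0.148 ] F [-1.1  6.7 -2.2] M [ 1.6   0.15 -0.17] w 0.0139 g 40.0
   travel 0.0079 f 6.8
5 14.47 [0.4634 0.1179 0.148 ] F [-0.6  7.7 -1.9] M [ 1.73  0.14 -0.16] w 0.014 g 40.0
   travel 0.0097 f 7.7
6 14.72 [0.4635 0.1162 0.148 ] F [-0.5  7.1 -1. ] M [ 1.88  0.16 -0.21] w 0.0137 g 40.0
   travel 0.0114 f 7.1
7 14.97 [0.4636 0.1144 0.148 ] F [-0.3  8.4 -2.2] M [ 1.98  0.12 -0.17] w 0.0137 g 40.0
   travel 0.0132 f 8.4
8 15.22 [0.4637 0.1126 0.148 ] F [-0.9  8.2 -1.7] M [ 2.11  0.14 -0.17] w 0.0135 g 40.0
   travel 0.015 f 8.2
```

Run:
```python
from cam import *
yaw=np.radians(3.3); ey=np.array([-np.sin(yaw),np.cos(yaw),0])
H=np.array([.7148,.1396,.148]); C=np.array([.463,.1264,.148])-ey*.016; M0=down(yaw+np.pi/2)
for t in [1,2,3.5,6,10,15,20,25,30,35.5]:
    Q=R.from_rotvec(ey*np.radians(t)).as_matrix()
    env.movel(H+Q@(C-H),Q@M0,rate=.06); s=env.sense()
    v=s["ee_pos"]-H; a=np.degrees(np.arctan2(v[2],-(v[0]*np.cos(yaw)+v[1]*np.sin(yaw))))
    print(t,"ang",round(a,1),round(s["t"],2),np.round(s["ee_pos"],4),"F",np.round(s["wrist_force"],1),"M",np.round(s["moment"],2),"w",round(s["gripper_width"],4),"g",round(s["grasp_force"],1),"y",round(v@ey,4))
    if np.linalg.norm(s["wrist_force"])>30: print("STOP"); break
env.pause(.5)
for c in("top","side"):
    p,d=viewer.read_camera(c); cv2.imwrite(f"pics/{c}2.png",p[:,:,::-1]); np.save(f"pics/{c}2.npy",d)
    for n in("lid","latch","latch_grip","knob_grip"): print(c,n,[(np.round(q["at"],3).tolist(),round(q["score"],2)) for q in tip_of(c,n)[:2]])
a=cv2.imread("pics/side2.png")[80:300,130:420]; cv2.imwrite("pics/s2.png",cv2.resize(a,None,fx=2.7,fy=2.7))
```

```text
1 ang 1.0 15.47 [0.4637 0.1127 0.1522] F [ 0.8  9.3 -4.2] M [ 2.16 -0.1  -0.26] w 0.0137 g 40.0 y -0.0124
2 ang 2.0 15.72 [0.4638 0.1127 0.1566] F [-0.1  8.3 -4.3] M [ 2.16 -0.14 -0.23] w 0.0142 g 40.0 y -0.0124
3.5 ang 3.5 15.97 [0.4641 0.1128 0.1632] F [-1.2  8.5 -4.1] M [ 2.13 -0.08 -0.35] w 0.0138 g 40.0 y -0.0123
6 ang 5.9 16.31 [0.4649 0.1129 0.1741] F [-0.   9.3 -4.6] M [ 2.08 -0.22 -0.36] w 0.014 g 40.0 y -0.0123
10 ang 9.9 16.75 [0.4673 0.1132 0.1914] F [-0.8  8.5 -3.5] M [ 2.04 -0.31 -0.5 ] w 0.0139 g 40.0 y -0.0121
15 ang 14.9 17.27 [0.472  0.1136 0.2127] F [-0.7  9.5 -3. ] M [ 2.05 -0.39 -0.74] w 0.0138 g 40.0 y -0.012
20 ang 19.8 17.78 [0.4785 0.1141 0.2336] F [-2.3  9.2 -2.3] M [ 1.99 -0.45 -0.89] w 0.0139 g 40.0 y -0.0119
25 ang 24.8 18.3 [0.4867 0.1147 0.254 ] F [-2.9  8.9 -2.1] M [ 1.89 -0.45 -1.05] w 0.014 g 40.0 y -0.0118
30 ang 29.8 18.82 [0.4968 0.1152 0.2736] F [-2.9  9.2 -1.2] M [ 1.84 -0.37 -1.21] w 0.0139 g 40.0 y -0.0118
35.5 ang 35.3 19.37 [0.5097 0.1159 0.294 ] F [-4.4  8.3 -0.5] M [ 1.76 -0.2  -1.47] w 0.0139 g 40.0 y -0.0119
top lid [([0.717, 0.144, 0.15], 0.65)]
top latch [([0.504, 0.115, 0.282], 0.55)]
top latch_grip [([0.348, -0.383, 0.017], 0.46), ([0.518, 0.119, 0.305], 0.43)]
top knob_grip [([0.508, 0.118, 0.281], 0.29)]
side lid [([0.711, 0.138, 0.149], 0.65), ([0.444, 0.4, 0.005], 0.28)]
side latch [([0.506, 0.12, 0.284], 0.48)]
side latch_grip [([0.521, 0.117, 0.306], 0.47)]
side knob_grip [([0.649, 0.137, 0.261], 0.81)]
```

View pics/s2.png

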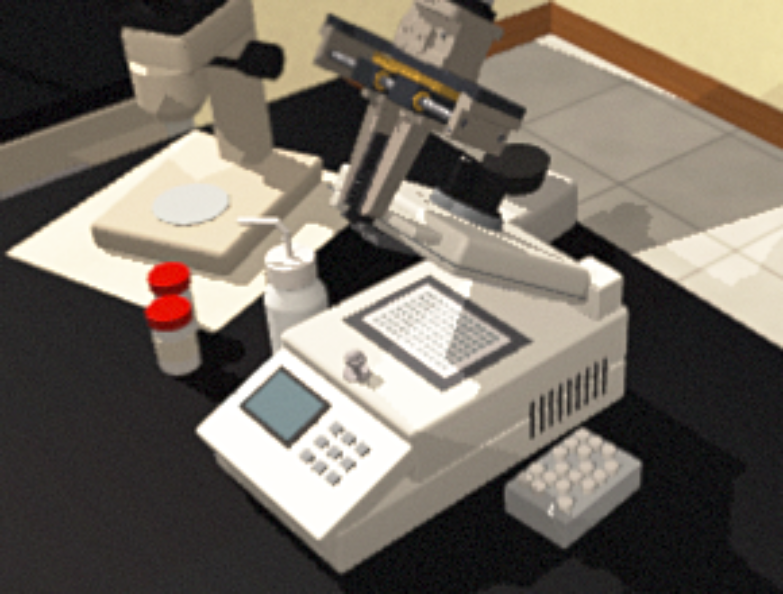

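The lid is up with the bare stud at about (355,365) in the crop. The grip is still held at (365,230), and the bottle, jars and rack haven't moved. I'll check it's steady, then hand in.

Run:
```python
from cam import *
for _ in range(2):
    s=env.sense(); print(round(s["t"],2),np.round(s["ee_pos"],4),np.round(s["wrist_force"],1),round(s["gripper_width"],4),round(s["grasp_force"],1)); env.pause(.6)
print(workorder.finish_job())
```

```text
20.37 [0.5098 0.1159 0.2941] [-2.5  8.5 -0.4] 0.014 40.0
20.97 [0.5098 0.1159 0.2941] [-3.8  7.9 -0.9] 0.0139 40.0
the job is handed in; nothing more can be done
None
```

The job is handed in: the knob was released first (about 1.2 rad), then the latch pulled clear and the lid lifted to about 35°, where the arm still grips it and holds it steady, with the bottle, jars and rack where they were; no verdict was returned.

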